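# Hang the temperature logger on the magnetic hook and tug to check that it holds

## Task

Lift the temperature logger out of its reading dock and hang it by its steel ring on the empty magnetic hook at the end of the dispensing shelf, with its display facing away from the shelf. Before letting go, tug it gently and steadily downwards with about 5 N for a second to be sure that it is held (the magnet is weak: never push or pull on the hook with more than about 12 N), then let go and leave it hanging still. Leave the loose bottles and cartons on the worktop where they are.

Things in the scene. Friction and masses are not known exactly. Their poses are not given: they have to be found in the camera images.
- logger: White temperature logger, an upright box 26 mm deep (x), 64 mm wide (y) and 110 mm high (z), 0.12 to 0.23 kg, with a steel wire ring standing on the middle of its top (in its y-z plane, at mid-depth). Origin: centre of its underside; z up; display on the -x face. It stands in the dock, its lowest 20 mm inside the pocket; its two narrow sides (+y and -y, 64 mm apart) are free to grip.
- ring_top (a point): Underside of the top of the logger's ring, where it will rest on the hook: 137 mm above the logger's underside, 27 mm above its top face, on its mid-plane. The ring is 4 mm wire; its opening is 16 mm wide (along the logger's y) and 27 mm high, narrowing to an arch in the top 9 mm, and looks along the logger's x. Axes as the logger's.
- display (a point): Centre of the logger's display, on its -x face, 72 mm above its underside.
- dock: Black reading dock, fixed to the worktop: a 60 x 100 mm foot with a pocket 69 x 30 mm round the logger's lower end; the pocket's floor is 10 mm and its rim 30 mm above the worktop. Origin: centre of its underside. Axes as the logger's at the start.
- cabinet: Wooden dispensing shelf with black edges, fixed, 300 mm (x) by 340 mm (y) by 290 mm high, its open front with bottles on the +x side; a 50 mm high carton on its top stays more than 100 mm from the +y end. The hooks are on its flat +y end, the one towards the robot's left. Origin: centre of its underside.
- hook_strip: White steel strip, 46 x 90 mm, 2 mm thick, fixed upright on the shelf's +y end, with the empty magnetic hook (magnet 36 mm across, 8 mm thick, with a 5 mm wire hook). Origin: on the shelf's end, 28 to 40 mm below the shelf's top edge. Axes: y straight out from the end, z up, x along it. The hook holds by magnetism alone and starts to slip up or down at about 16 N.
- hook_seat (a point): Nominal resting point on the empty hook: top of the wire at the lowest point of its bend, 40 mm out from the shelf's end. The hook has been pushed up or down by hand and is not tracked: its real height is up to 7 mm above or below this point. From the magnet the wire comes out level, dips here by 6 mm, then turns up to its tip, 10 mm further out and 10.5 mm higher. Axes as hook_strip's.
- key_strip: An equal steel strip and magnetic hook on the same end, about 150 mm along x from the empty one, with two brass keys and a green tag hanging on it to about 85 mm below; the two strips may be either way round. Origin: on the shelf's end, as hook_strip's.
- syrup_red: Red medicine bottle with white cap, 40 mm across and 85 mm high, loose. Origin: centre of its underside.
- syrup_orange: Orange medicine bottle with white cap, 40 mm across and 85 mm high, loose. Origin: centre of its underside.
- syrup_amber: Amber glass bottle with white cap, 48 mm across and 105 mm high, loose. Origin: centre of its underside.
- carton_blue: Blue carton lying flat, 60 x 120 x 35 mm, loose. Origin: centre of its underside.
- carton_green: Green carton lying flat, 50 x 100 x 28 mm, loose. Origin: centre of its underside.
There are look-alikes about, which are no part of the job. There is more than one size of the logger; the one meant has the size given above.

How it is judged:
On the way, in this order (a step that is already met when the one before it is completed fails the run):
1. the logger, held by the fingers, has its ring passed over the hook's tip, so that the wire of the hook runs through the ring (x of ring_top in the frame of hook_seat between -0.008 and 0.008 m and y of ring_top in the frame of hook_seat between -0.018 and 0.007 m and z of ring_top in the frame of hook_seat between -0.009 and 0.028 m and contact force between the fingers and logger above 0.5 N), for 0.1 s.
2. with the ring seated on the hook and the fingers still holding the logger, it is tugged down so that the hook carries more than 4.5 N for half a second (contact force between logger and hook_strip above 4.5 N and contact force between the fingers and logger above 0.5 N and angle between logger's own z axis and vertical below 0.25 rad and x of ring_top in the frame of hook_seat between -0.008 and 0.008 m and y of ring_top in the frame of hook_seat between -0.018 and 0.007 m and z of ring_top in the frame of hook_seat between -0.011 and 0.011 m), for 0.5 s.
At the end, for the whole second after the job is handed in: The logger hangs still (under 40 mm/s) and upright (within 0.25 rad) from the empty hook, which carries it, its ring on the hook's wire behind the upturned tip (within 8 mm sideways and 12 mm in height of the nominal resting point), with its display facing away from the shelf (x of ring_top in the frame of hook_seat between -0.008 and 0.008 m and y of ring_top in the frame of hook_seat between -0.018 and 0.007 m and z of ring_top in the frame of hook_seat between -0.011 and 0.012 m and y of display in the frame of hook_seat above 0.003 m and contact force between logger and hook_strip above 0.4 N and angle between logger's own z axis and vertical below 0.25 rad and linear speed of logger below 0.04 m/s); the robot touches nothing.
It fails at once if the logger or the robot presses or pulls on the hook or its strip with more than 12 N (contact force between any of logger, the fingers, the arm and hook_strip above 12 N).
It fails at once if a bottle or carton is moved by more than 20 mm (distance of any of syrup_red, syrup_orange, syrup_amber, carton_blue, carton_green from where it was at the start of the episode above 0.02 m).
It also fails if it takes over 72 s, if anything falls off the work surface, if the arm or the gripper's body presses on something with over 40 N, if the wrist force passes 120 N, or if a joint passes its speed limit or range.

## Robot

A 7-joint arm with a two-finger parallel gripper is mounted at the origin on the work surface. World frame = base frame: x ahead of the robot, y to its left, z up, the work surface at z = 0. Lengths are in m, angles in rad, forces in N, time in s.
With the tool pointing down it reaches from about 0.35 to 0.775 m from the base axis. Payload 3.1 kg.
Tool frame: the origin (TCP) lies midway between the tips of the shut fingers; the grasp point (between the pads) lies 19 mm behind it; x points along the fingers, y is the direction in which the jaws open and shut, and the axes are right-handed (so a half turn about x gives the same grasp; the last joint's range is limited). The gripper opens to 85 mm and grips with 20 to 120 N. Pads are 22 mm wide; open, the fingers measure 114 mm over their backs; the gripper's body (76 mm by 85 mm) begins 54 mm behind the grasp point. The pads swing forward as they close: fully open they stand 13 mm farther back than shut.
Start: joints at [-1.289, 0.311, 0.014, 1.512, -0.004, 1.319, -0.027], TCP at [0.175, 0.521, 0.231] pointing down, gripper open.
Joint ranges: [-2.7, 2.7], [-0.3, 1.91], [-1.27, 1.3], [0.12, 2.57], [-1.44, 4.58], [0.2, 2.03], [-3.05, 3.05]. Speed limits (rad/s): [2.79, 2.79, 3.14, 3.14, 3.14, 3.14, 3.14].

## Interface

Orientations are given as a rotation vector (axis times angle).
In Python, from rig import r, vision gives the robot as it stands.
- The arm moves only by the shell command python3 -m pendant 'ROWS' [OPENING] [FORCE]. ROWS is JSON, one flat list of numbers, 6 for each row, row after row: the shift along the tool's x, y, z in mm, then the turn, a rotation vector about the tool's x, y, z in degrees. A call has 1 to 12 rows; each row shifts and turns the commanded pose from where the row before left it, along the tool's axes as they then stand; what a row does not reach is not made up. A row lasts 1/10 s, in which the tool goes at most 50 mm and 8.59 degrees, less where a joint would pass 70% of its speed; a pose out of reach is approached as far as the arm can. A call with a gripper value outside its range is refused whole. OPENING is the opening in per cent of the stroke, from 0 (shut) to 100 (fully open), set as the call begins (- or left out, the last holds). The fingers move at their own pace and stop on an object; FORCE is the grip in N (left out, the last holds). Time passes only in rows, so rows that do not move let the fingers close. It gives the time, the measured TCP pose, the force and the opening at its end, in the units of the state.
- r.observe(): the state, without advancing time (a new reading comes with each control period).
- vision.snapshot(name): name is "side" or "top" or "wrist"; returns the picture (400x640x3 uint8, red, green, blue); there is no depth.
- vision.calibration(name): a dict with "mtx" (3x3 intrinsics, pixels), "origin" and "rotation" of the camera in the world; the wrist camera has in their place "T_tool_cam" (4x4, takes a point from camera to tool coordinates, whose origin is the TCP and whose axes are the tool frame's). Camera axes: x right, y up, looking along -z (the intrinsics and any distortion apply to the point x, -y, -z); pixel columns grow to the right and rows downward; lengths in m; the calibration is good to about 2 mm. The wrist camera is an equidistant fisheye: a pixel r from the principal point sees the ray r / f radians off the axis. A picture is of the moment at which its call begins: read the wrist's pose just before it. calibration takes no time and is no camera call.
- r.finish_job(): hands the job in, once; it reports no verdict.
The state is a dict: "clock": time; "joint_pos": joint angles; "joint_vel": joint speeds; "joint_torque": joint torques, N m; "tool_pos": TCP position; "eef_rot": TCP orientation; "force": force on the tool from outside, world axes, zero at the start; "ft_torque": the same for the moment, N m; "grip_width": finger opening in m.
Only numpy, scipy, OpenCV 4.12 (cv2) and the standard library are available. Lean on these libraries where they do the work, as an engineer would, in place of code of your own. Each camera call takes 0.05 s, during which the arm holds its last target. There are 200 camera calls.

## Working session

There is one attempt and no reset: what is moved stays moved. The work goes in short steps, Python scripts to look and compute and a shell command to move; the robot and the scene stay as the last step left them, time stands still between calls to the robot, and variables do not carry over. Pictures are saved under pics/ and viewed, about 8 in all and at most 12, crops included, and the job is handed in when it is done.

```bash
ls; mkdir -p pics; python3 - <<'E'
from rig import r, vision
import cv2,numpy as np
s=r.observe(); print(s)
for n in("side","top","wrist"):
    c=vision.calibration(n); print(n,c)
    cv2.imwrite(f"pics/{n}0.png",vision.snapshot(n)[:,:,::-1])
E
```

```text
pics
{'clock': 0.0, 'joint_pos': array([-1.28872732,  0.31172613,  0.01397574,  1.51305392, -0.00435388,
        1.31919826, -0.02719057]), 'joint_vel': array([-0.00052072,  0.00062891,  0.00048278,  0.00184517,  0.00064555,
       -0.00134521, -0.0007752 ]), 'joint_torque': array([-1.14134850e-04, -3.79918635e+01,  1.45925945e-01, -2.30586255e+01,
        1.21715336e-02,  1.36181619e-02, -1.66123627e-06]), 'tool_pos': array([0.17474266, 0.52073501, 0.23022207]), 'eef_rot': array([ 0.25215951,  1.55607584, -0.2558534 ]), 'force': array([ 0.10277759,  0.00096204, -0.65613438]), 'ft_torque': array([ 3.12609657e-05,  1.62701996e-02, -4.39328079e-02]), 'grip_width': 0.08533356157015297}
side {'mtx': array([[415.06765573,   0.        , 320.52038708],
       [  0.        , 415.06765573, 205.96146552],
       [  0.        ,   0.        ,   1.        ]]), 'origin': array([0.48800579, 0.81007645, 0.96758048]), 'rotation': array([ 0.0586852 , -1.19175167, -2.77846316])}
top {'mtx': array([[412.04266867,   0.        , 313.90195105],
       [  0.        , 412.04266867, 193.71339478],
       [  0.        ,   0.        ,   1.        ]]), 'origin': array([ 0.40866512, -0.00314296,  1.04563185]), 'rotation': array([ 0.15447791, -0.12479865, -1.59305602])}
wrist {'mtx': array([[309.70691629,   0.        , 318.16614604],
       [  0.        , 309.70691629, 198.91439377],
       [  0.        ,   0.        ,   1.        ]]), 'T_tool_cam': array([[ 6.01508696e-04,  2.58798597e-01, -9.65931118e-01,
        -1.42326352e-01],
       [ 9.99999228e-01,  8.94949271e-04,  8.62504408e-04,
         1.00698085e-04],
       [ 1.08767428e-03, -9.65930890e-01, -2.58797859e-01,
        -6.51342350e-02],
       [ 0.00000000e+00,  0.00000000e+00,  0.00000000e+00,
         1.00000000e+00]])}
```

View pics/side0.png

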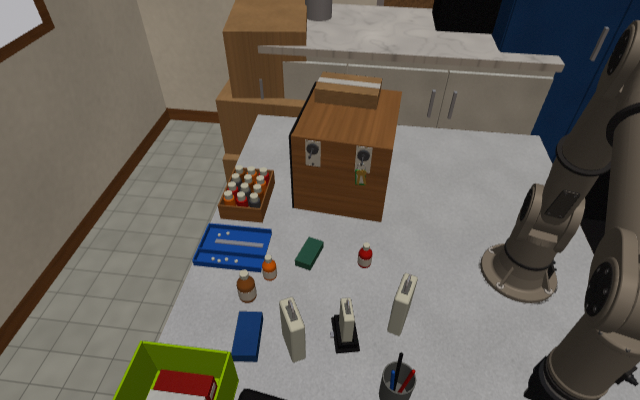

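View pics/top0.png

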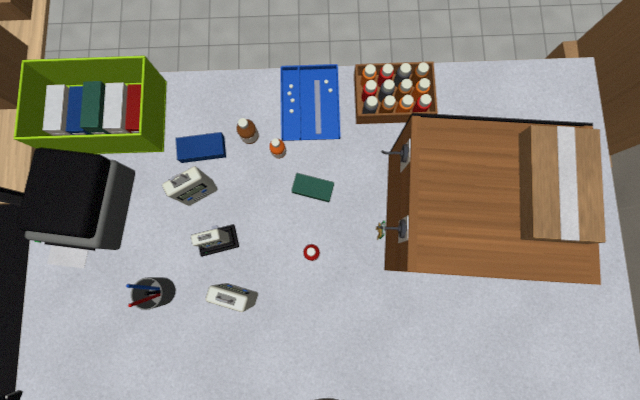

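The side view shows three loggers: (290,328) and (402,303) stand free and look bigger, and (346,320) is in the black dock. The docked one fits the description. The empty hook is at side (313,152) and top (398,153), and the keys hang at side (362,160). I'll confirm both in enlarged crops.

```bash
cat > h.py <<'E'
import numpy as np, cv2
from rig import r, vision
from scipy.spatial.transform import Rotation as R
def ray(n,uv):
    c=vision.calibration(n);K=c["mtx"]
    d=np.array([(uv[0]-K[0,2])/K[0,0],-(uv[1]-K[1,2])/K[1,1],-1.])
    return c["origin"],R.from_rotvec(c["rotation"]).apply(d/np.linalg.norm(d))
def tri(a,b):
    A=np.zeros((3,3));y=np.zeros(3);L=[]
    for n,uv in(("side",a),("top",b)):
        o,d=ray(n,uv);P=np.eye(3)-np.outer(d,d);A+=P;y+=P@o;L.append((o,P))
    x=np.linalg.solve(A,y);return x,[np.linalg.norm(P@(x-o)) for o,P in L]
def proj(n,p):
    c=vision.calibration(n);K=c["mtx"]
    q=R.from_rotvec(c["rotation"]).inv().apply(np.atleast_2d(p)-c["origin"])
    return np.c_[K[0,0]*q[:,0]/-q[:,2]+K[0,2],K[1,1]*-q[:,1]/-q[:,2]+K[1,2]]
def planez(n,uv,z):
    o,d=ray(n,uv);return o+d*(z-o[2])/d[2]
def wproj(p,s):
    c=vision.calibration("wrist");T=c["T_tool_cam"];K=c["mtx"]
    t=R.from_rotvec(s["eef_rot"]).inv().apply(np.atleast_2d(p)-s["tool_pos"])
    q=(t-T[:3,3])@T[:3,:3]; q=q*[1,-1,-1]
    th=np.arctan2(np.hypot(q[:,0],q[:,1]),q[:,2]);ph=np.arctan2(q[:,1],q[:,0])
    return np.c_[K[0,2]+K[0,0]*th*np.cos(ph),K[1,2]+K[0,0]*th*np.sin(ph)]
def wray(uv,s):
    c=vision.calibration("wrist");T=c["T_tool_cam"];K=c["mtx"]
    v=np.array([uv[0]-K[0,2],uv[1]-K[1,2]]);th=np.hypot(*v)/K[0,0];v/=np.hypot(*v)
    d=np.array([np.sin(th)*v[0],-np.sin(th)*v[1],-np.cos(th)])
    q=R.from_rotvec(s["eef_rot"])
    return s["tool_pos"]+q.apply(T[:3,3]),q.apply(T[:3,:3]@d)
def crop(im,x,y,w,h,k):
    return cv2.resize(im[y:y+h,x:x+w],None,fx=k,fy=k,interpolation=cv2.INTER_CUBIC)
E
python3 - <<'E'
from h import *
s=cv2.imread("pics/side0.png");t=cv2.imread("pics/top0.png")
a=np.hstack([crop(s,310,280,80,75,5),crop(t,180,205,80,75,5)])
b=np.hstack([crop(s,290,125,80,75,5),crop(t,370,130,80,75,5)])
cv2.imwrite("pics/c1.png",np.vstack([a,b])[:750])
cv2.imwrite("pics/c1.png",cv2.resize(np.vstack([a,b]),(640,600)))
E
```

```text
(no output)
```

View pics/c1.png

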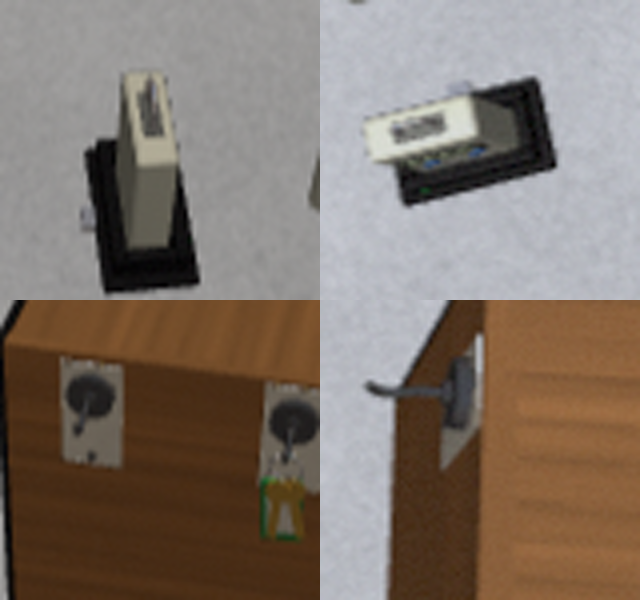

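The crop confirms the docked logger, with its display on the robot-facing side (top view, blue and dark marks on its lower face). The bare hook is on the left strip and the key strip is beside it. Next I'll fit poses.

```bash
cat > fit.py <<'E'
from h import *
from scipy.optimize import least_squares as LS
S=lambda x0,y0,pts:[(x0+u/4,y0+v/4) for u,v in pts]
top=S(180,205,[(44,117),(150,94),(158,140),(51,163)])   # far-left, far-right, near-right, near-left
side=S(310,280,[(122,73),(160,75),(178,163),(136,165)])
# world dirs: top image left=+y, up=+x
C=np.array([[.013,.032,0],[.013,-.032,0],[-.013,-.032,0],[-.013,.032,0]])
def P(p,c): return R.from_euler('z',p[-1]).apply(c)+[p[0],p[1],p[2] if len(p)>3 else .12]
# side view order: find by projection
p0=np.array([*planez("top",np.mean(top,0),.12)[:2],0.])
print("init",p0, proj("side",P(p0,C)))
import itertools
best=None
for perm in itertools.permutations(range(4)):
    f=lambda p:np.r_[(proj("top",P(p,C))-top).ravel(),(proj("side",P(p,C))-np.array(side)[list(perm)]).ravel()]
    o=LS(f,p0)
    if best is None or o.cost<best[0]: best=(o.cost,o.x,perm,f(o.x))
print("logger",best[1],np.rad2deg(best[1][2]),best[0],best[2]);print(np.round(best[3].reshape(-1,2),1).tolist())
# strip outer face corners (side view): left=+x?
sp=S(290,125,[(60,58),(123,65),(123,167),(63,162)])
D=np.array([[.023,.002,.045],[-.023,.002,.045],[-.023,.002,-.045],[.023,.002,-.045]])
def f(p): return (proj("side",P(p,D))-sp).ravel()
o=LS(f,[.55,-.2,.25,0]);print("strip4",o.x,o.cost)
# cabinet: top +y end corners seen in top (412,115)/(408,270)
t2=[(412,115.5),(408,270.5)]
# joint fit: cabinet centre end x,yaw; end plane
print([planez("top",u,.29) for u in t2])
s2=[(295,139),(390,159)]
print([planez("side",u,.29) for u in ((295.,138.),(391.,158.))])
E
python3 fit.py
python3 - <<'E'
from h import *
s=r.observe();print(R.from_rotvec(s["eef_rot"]).as_matrix().round(2))
E
```

```text
init [0.48237642 0.25960369 0.        ] [[341.07013122 317.9973917 ]
 [343.3867326  294.78024771]
 [354.12172259 295.96723878]
 [352.31700203 319.29322926]]
logger [0.48274419 0.26266595 0.19947021] 11.428801396491812 11.744918461966476 (3, 0, 1, 2)
[[-2.1, 0.3], [-0.8, -0.3], [-0.7, -0.6], [-1.9, 0.1], [-0.4, -1.0], [0.0, -1.6], [1.2, -2.7], [0.3, -1.2]]
strip4 [ 0.62061342 -0.14868226  0.25497684 -0.03217235] 0.23510112800180064
[array([ 0.69114528, -0.18258109,  0.29      ]), array([ 0.39934483, -0.1559352 ,  0.29      ])]
[array([ 0.67528888, -0.16619787,  0.29      ]), array([ 0.40283771, -0.10886529,  0.29      ])]
[[-0.    0.32  0.95]
 [-0.    0.95 -0.32]
 [-1.   -0.    0.  ]]
```

View pics/wrist0.png

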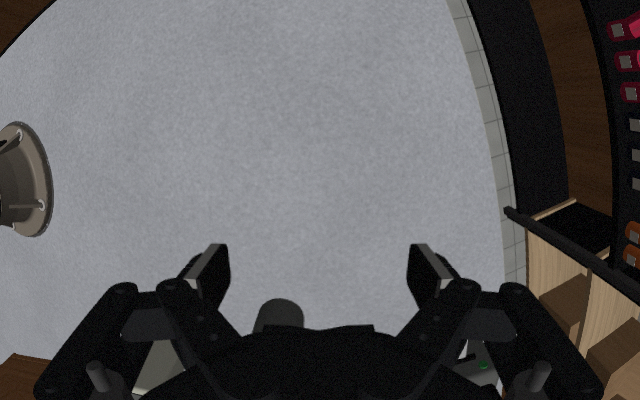

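Wrist view: pen cup and the fingers (pads about (215,275) and (425,275)), robot base at left; nothing more needed. A tool tilted about 45–55° from the display side suits both the pick and the hang. Next I'll check the neighbour logger in that approach corridor.

```bash
python3 - <<'E'
from h import *
s=cv2.imread("pics/side0.png");t=cv2.imread("pics/top0.png")
a=np.hstack([crop(s,375,265,80,80,5),crop(t,120,220,140,100,4)[:400]])
b=np.hstack([crop(s,270,285,80,80,5),crop(t,150,155,140,100,4)[:400]])
cv2.imwrite("pics/c2.png",cv2.resize(np.vstack([a,b]),None,fx=.75,fy=.75))
print(np.vstack([a,b]).shape)
E
```

```text
(800, 960, 3)
```

View pics/c2.png

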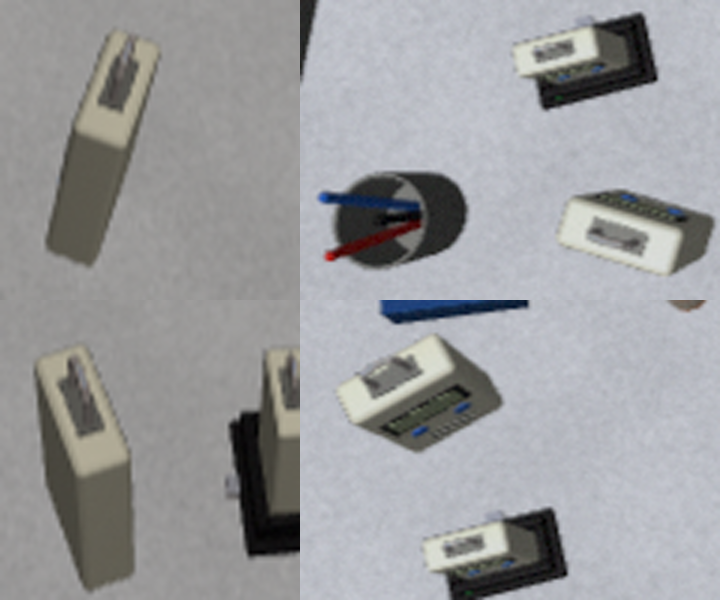

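```bash
python3 - <<'E'
from h import *
print("N1 top",tri((406.7,288.5),(227.3,298)))
x,_=tri((406.7,288.5),(227.3,298))
q=np.array([planez("top",(120+(u-300)/3,220+v/3),x[2]) for u,v in [(575,195),(688,228),(668,275),(558,238)]]);print(q.round(3))
print("N2",tri((270+ 82/3.75,285+ 110/3.75),(150+(400-300)/3,155+(378-300)/3)))
# dock foot right side corners at z=.01
d=np.array([planez("top",(120+(u-300)/3,220+v/3),.01) for u,v in [(641,13),(656,80),(543,108)]]);print("dock",d.round(4))
e=d[2]-d[1];print(np.rad2deg(np.arctan2(-e[0],e[1])),np.linalg.norm(e),np.linalg.norm(d[0]-d[1]),"centre",(d[0]+d[2])/2)
print("N1 vs logger", tri((347.25,309.6),(205.1,237.1)))
E
```

```text
N1 top (array([0.34759446, 0.20361225, 0.13992914]), [np.float64(0.0015592334192389887), np.float64(0.0015592334192389419)])
[[0.377 0.238 0.14 ]
 [0.352 0.156 0.14 ]
 [0.32  0.17  0.14 ]
 [0.347 0.249 0.14 ]]
N2 (array([0.6081792 , 0.30722713, 0.13749579]), [np.float64(0.0011041312463700023), np.float64(0.001104131246369905)])
dock [[0.5215 0.2191 0.01  ]
 [0.465  0.206  0.01  ]
 [0.4443 0.3003 0.01  ]]
12.386366955136541 0.09663386979427989 0.05798877164454871 centre [0.48291294 0.25969873 0.01      ]
N1 vs logger (array([0.48299125, 0.26217458, 0.11168169]), [np.float64(0.00010977181067415579), np.float64(0.00010977181067416845)])
```

The neighbour (top 140 mm high, 105 mm in front of the docked logger) blocks a flat pick, but the hook needs a flat grip. So I'll pick steeply (40° from vertical), stand the logger on the shelf's free top edge, regrip it flat (60°), then hang it.

First, raise the tool and turn it 149° about its own axis.

```bash
cat >> h.py <<'E'
def orient(head,t):  # camera on the upper side
    a,t=np.deg2rad(head),np.deg2rad(t);h=np.array([np.cos(a),np.sin(a),0])
    x=h*np.sin(t)+np.array([0,0,-np.cos(t)]);y=-np.array([-h[1],h[0],0])
    return R.from_matrix(np.c_[x,y,np.cross(x,y)])
def delta(tcp,Rt,s=None):  # shift in present tool axes (mm), turn (deg) needed
    s=s or r.observe();q=R.from_rotvec(s["eef_rot"])
    print("shift",(q.inv().apply(np.asarray(tcp)-s["tool_pos"])*1e3).round(1),"turn",np.rad2deg((q.inv()*Rt).as_rotvec()).round(1),
     "shift in target axes",(Rt.inv().apply(np.asarray(tcp)-s["tool_pos"])*1e3).round(1))
def stat():
    s=r.observe();print("t",s["clock"],"tcp",s["tool_pos"].round(4),"q",s["joint_pos"].round(2),"F",s["force"].round(2),"w",round(s["grip_width"],4))
E
python3 -m pendant '[-7,0,0,8.3,0,0,-7,0,0,8.3,0,0,-7,0,0,8.3,0,0,-7,0,0,8.3,0,0,-7,0,0,8.3,0,0,-7,0,0,8.3,0,0,-7,0,0,8.3,0,0,-7,0,0,8.3,0,0,-7,0,0,8.3,0,0,-7,0,0,8.3,0,0,-7,0,0,8.3,0,0,-7,0,0,8.3,0,0]' 100
python3 -m pendant '[-7,0,0,8.3,0,0,-7,0,0,8.3,0,0,-7,0,0,8.3,0,0,-7,0,0,8.3,0,0,-7,0,0,8.3,0,0,-7,0,0,8.3,0,0]'
python3 - <<'E'
from h import *
stat()
Rt=orient(12,40)
G=np.array([.483,.261,.095+.12]) # hover: 120 above grasp
delta(G+Rt.apply([.026,0,0]),Rt)
E
```

```text
clock: 1.35
tool_pos: [0.1748, 0.5212, 0.3151]
eef_rot: [1.564, 0.931, -1.566]
force: [0.3, 0.3, 0.2]
grip_width: 0.0854
clock: 1.95
tool_pos: [0.1748, 0.5213, 0.3571]
eef_rot: [2.113, 0.216, -2.114]
force: [0.4, 0.1, -0.1]
grip_width: 0.0853
t 1.95 tcp [0.1748 0.5213 0.3571] q [-1.57  0.29  0.41  1.26 -0.11  1.62 -2.55] F [ 0.38  0.05 -0.1 ] w 0.0853
shift [ 162.2  317.2 -265.7] turn [-0.3 40.  -0.1] shift in target axes [293.9 318.7 -98.2]
```

```bash

python3 -m pendant '[0,32,-26.5,0,0,0,0,32,-26.5,0,0,0,0,32,-26.5,0,0,0,0,32,-26.5,0,0,0,0,32,-26.5,0,0,0,0,32,-26.5,0,0,0,0,32,-26.5,0,0,0,0,32,-26.5,0,0,0,0,32,-26.5,0,0,0,0,29,-26.5,0,0,0]'
python3 -m pendant '[0,0,0,0,8,0,0,0,0,0,8,0,0,0,0,0,8,0,0,0,0,0,8,0,0,0,0,0,8,0,0,0,0,0,0,0,0,0,0,0,0,0]'
python3 - <<'E'
from h import *
stat()
Rt=orient(12,40)
G=np.array([.483,.261,.095])
delta(G+[0,0,.1]+Rt.apply([.026,0,0]),Rt)
s=r.observe(); im=vision.snapshot("wrist")[:,:,::-1].copy()
pts=[]
for z in(.12,):
    c=np.array([[.013,.032],[.013,-.032],[-.013,-.032],[-.013,.032]])
    P=R.from_euler('z',12,degrees=True).apply(np.c_[c,[0]*4])+[.483,.261,z]; pts.append(P)
for p in wproj(np.vstack(pts),s): print(p.round(1))
cv2.imwrite("pics/w1.png",im)
E
```

```text
clock: 2.95
tool_pos: [0.5014, 0.2652, 0.3571]
eef_rot: [2.11, 0.222, -2.111]
force: [0.7, 1.1, 0.9]
grip_width: 0.0858
clock: 3.65
tool_pos: [0.4999, 0.2667, 0.3572]
eef_rot: [2.752, 0.292, -1.287]
force: [-0.2, 0.8, 1.0]
grip_width: 0.0856
t 3.65 tcp [0.4999 0.2667 0.3572] q [-1.27 -0.17  0.47  1.91  0.59  0.85 -2.42] F [-0.16  0.77  1.01] w 0.0856
shift [139.1   2.1 117.5] turn [0.1 0.1 0.1] shift in target axes [138.8   2.  117.8]
[293.8 304.1]
[345.5 304.1]
[345.8 324.7]
[293.5 324.7]
```

View pics/w1.png

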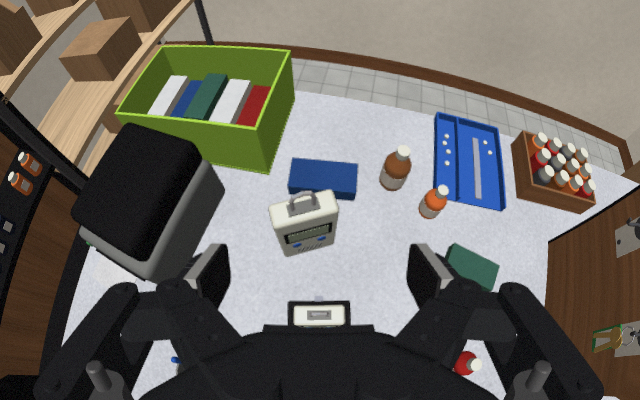

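The logger's top is at (320,314) with its far edge at y≈304, matching my prediction to within 1 px, so the pose is good. The big look-alike is at (305,220). I'll descend vertically.

```bash

python3 -m pendant '[23,0,19,0,0,0,23,0,19,0,0,0,23,0,19,0,0,0,23,0,19,0,0,0,23,0,19,0,0,0,23,0,19,0,0,0,23,1,19,0,0,0,23,1,19,0,0,0,0,0,0,0,0,0]'
python3 - <<'E'
from h import *
stat()
Rt=orient(12,40)
delta(np.array([.483,.261,.095])+Rt.apply([.026,0,0]),Rt)
cv2.imwrite("pics/w2.png",vision.snapshot("wrist")[:,:,::-1])
E
```

```text
clock: 4.6
tool_pos: [0.5068, 0.2651, 0.1254]
eef_rot: [2.748, 0.277, -1.285]
force: [0.5, -0.6, -0.2]
grip_width: 0.0857
t 4.6 tcp [0.5068 0.2651 0.1254] q [-1.4   0.19  0.76  2.27  1.05  0.21 -3.04] F [ 0.47 -0.61 -0.22] w 0.0857
shift [33.8 -1.4 37.9] turn [ 0.1  0.2 -0.5] shift in target axes [33.7 -1.  38. ]
```

Joints 6 and 7 are close to their limits, so I'll reduce the tilt to 28°, about the pads and from here, before going lower.

```bash

python3 -m pendant '[-8,0,-4,0,-4,0,-8,0,-4,0,-4,0,-8,0,-4,0,-4,0,0,0,0,0,0,0]'
python3 - <<'E'
from h import *
stat()
for t in(28,):
  Rt=orient(12,t)
  delta(np.array([.483,.261,.1])+Rt.apply([.026,0,0]),Rt)
E
```

```text
clock: 5.05
tool_pos: [0.5099, 0.2647, 0.151]
eef_rot: [2.654, 0.258, -1.47]
force: [1.1, 1.2, 0.2]
grip_width: 0.0855
t 5.05 tcp [0.5099 0.2647 0.151 ] q [-1.04  0.14  0.41  2.11  0.44  0.43 -2.38] F [1.1  1.18 0.22] w 0.0855
shift [54.8 -1.9 51.8] turn [-0.6 -4.  -0.5] shift in target axes [58.3 -1.9 47.9]
```

```bash

python3 -m pendant '[0,0,5,0,-2,0,0,0,5,0,-2,0,10,-1,10,0,0,0,10,-1,10,0,0,0,10,0,8,0,0,0,10,0,6,0,0,0,0,0,0,0,0,0]'
python3 - <<'E'
from h import *
stat()
Rt=orient(12,28)
delta(np.array([.483,.261,.1])+Rt.apply([.026,0,0]),Rt)
E
```

```text
clock: 5.75
tool_pos: [0.4834, 0.2586, 0.0869]
eef_rot: [2.579, 0.246, -1.567]
force: [0.1, -1.2, -0.6]
grip_width: 0.0853
t 5.75 tcp [0.4834 0.2586 0.0869] q [-1.02  0.22  0.4   2.17  0.37  0.36 -2.34] F [ 0.14 -1.16 -0.58] w 0.0853
shift [14.4 -2.7 -6.4] turn [-0.2  0.6 -1. ] shift in target axes [14.5 -2.4 -6.2]
```

```bash

python3 -m pendant '[7,-1,-3,0,0,-0.5,7,-1,-3,0,0,-0.5,0,0,0,0,0,0]'
python3 - <<'E'
from h import *
stat()
s=r.observe()
Rt=orient(12,28)
delta(np.array([.483,.261,.1])+Rt.apply([.026,0,0]),Rt)
im=vision.snapshot("wrist")[:,:,::-1]
im2=vision.snapshot("side")[:,:,::-1]
cv2.imwrite("pics/w3.png",np.hstack([crop(im,200,220,240,180,1.65),crop(im2,290,240,120,90,3.3)]))
E
```

```text
clock: 6.05
tool_pos: [0.4964, 0.2634, 0.079]
eef_rot: [2.588, 0.27, -1.57]
force: [0.0, -0.9, -0.4]
grip_width: 0.0854
t 6.05 tcp [0.4964 0.2634 0.079 ] q [-0.96  0.26  0.36  2.15  0.31  0.32 -2.27] F [ 0.05 -0.87 -0.41] w 0.0854
shift [ 1.1 -0.4  2.2] turn [-0.3  0.5  0.1] shift in target axes [ 1.1 -0.4  2.2]
```

View pics/w3.png

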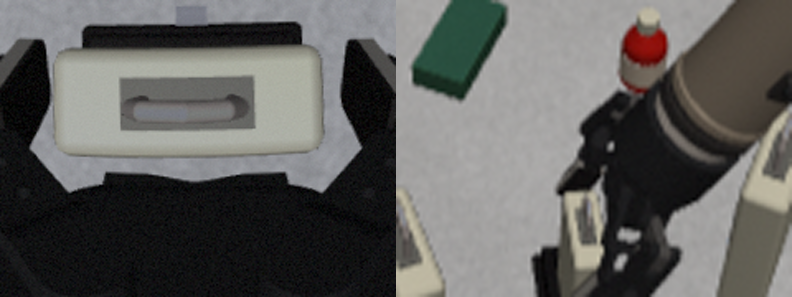

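The logger is centred between the fingers and its ring is clear of the gripper body. Closing now.

```bash

python3 -m pendant '[0,0,0,0,0,0,0,0,0,0,0,0,0,0,0,0,0,0,0,0,0,0,0,0,0,0,0,0,0,0,0,0,0,0,0,0]' 0 45
python3 -m pendant '[-9,0,-5,0,0,0,-9,0,-5,0,0,0,-18,0,-10,0,0,0,-18,0,-10,0,0,0,-26,0,-14,0,0,0,-35,0,-19,0,0,0,-35,0,-19,0,0,0,-35,0,-19,0,0,0,-35,0,-19,0,0,0,-26,0,-14,0,0,0,0,0,0,0,0,0]'
python3 - <<'E'
from h import *
stat()
s=r.observe()
Rt=orient(12,28)
delta(np.array([.62,-.19,.4+.1]),orient(-93,28))
E
```

```text
clock: 6.75
tool_pos: [0.4953, 0.2636, 0.0787]
eef_rot: [2.587, 0.272, -1.571]
force: [-2.8, -1.0, 5.7]
grip_width: 0.0636
clock: 7.85
tool_pos: [0.503, 0.264, 0.3649]
eef_rot: [2.598, 0.276, -1.563]
force: [0.6, -0.1, -0.6]
grip_width: 0.0633
t 7.85 tcp [0.503  0.264  0.3649] q [-0.97 -0.04  0.33  1.69  0.24  1.05 -2.08] F [ 0.58 -0.08 -0.56] w 0.0633
shift [-113.1  467.   -84.7] turn [92.3  0.5 49.5] shift in target axes [  90.7 -140.6 -458.3]
```

```bash

python3 -m pendant '[-6.2,0,-3.3,7.06,0,3.75,-6.2,0,-3.3,7.06,0,3.75,-6.2,0,-3.3,7.06,0,3.75,-6.2,0,-3.3,7.06,0,3.75,-6.2,0,-3.3,7.06,0,3.75,-6.2,0,-3.3,7.06,0,3.75,-6.2,0,-3.3,7.06,0,3.75,-6.2,0,-3.3,7.06,0,3.75,-6.2,0,-3.3,7.06,0,3.75,0,0,0,0,0,0]'
python3 - <<'E'
from h import *
stat()
for x in(.62,.55):
  Rt=orient(-60,28)
  delta(np.array([x,-.20,.40])+Rt.apply([.026,0,0]),Rt)
E
```

```text
clock: 8.85
tool_pos: [0.5051, 0.2583, 0.4097]
eef_rot: [-2.069, 1.112, 1.272]
force: [0.3, -0.3, -1.0]
grip_width: 0.0636
t 8.85 tcp [0.5051 0.2583 0.4097] q [-1.32  0.42  0.85  1.15  0.17  1.68 -3.03] F [ 0.26 -0.28 -1.  ] w 0.0636
shift [ 243.1  163.5 -386.9] turn [4.4 0.4 0.8] shift in target axes [ 247.8  129.7 -396.6]
shift [ 226.   221.3 -351.3] turn [4.4 0.4 0.8] shift in target axes [ 231.4  190.3 -365.7]
```

```bash

python3 -m pendant '[19,22,-37,0,0,0,19,22,-37,0,0,0,19,22,-37,0,0,0,19,22,-37,0,0,0,19,22,-37,0,0,0,19,22,-37,0,0,0,19,22,-37,0,0,0,19,22,-37,0,0,0,19,22,-37,0,0,0,19,22,-37,0,0,0,0,0,0,4,0,0,0,0,0,0,0,0]'
python3 - <<'E'
from h import *
stat()
Rt=orient(-60,28)
delta(np.array([.55,-.215,.392])+Rt.apply([.026,0,0]),Rt)
cv2.imwrite("pics/t4.png",vision.snapshot("top")[:,:,::-1])
s=vision.snapshot("side")[:,:,::-1]
cv2.imwrite("pics/s4.png",crop(s,250,60,200,150,4))
E
```

```text
clock: 10.05
tool_pos: [0.5577, -0.2091, 0.4136]
eef_rot: [-2.012, 1.13, 1.226]
force: [0.1, -0.1, -1.8]
grip_width: 0.0638
t 10.05 tcp [ 0.5577 -0.2091  0.4136] q [-0.8   0.18  1.1   1.43  0.16  1.28 -2.36] F [ 0.08 -0.07 -1.77] w 0.0638
shift [45.7 10.3  8.3] turn [0.6 1.  1. ] shift in target axes [45.7  9.6  9.1]
```

View pics/s4.png

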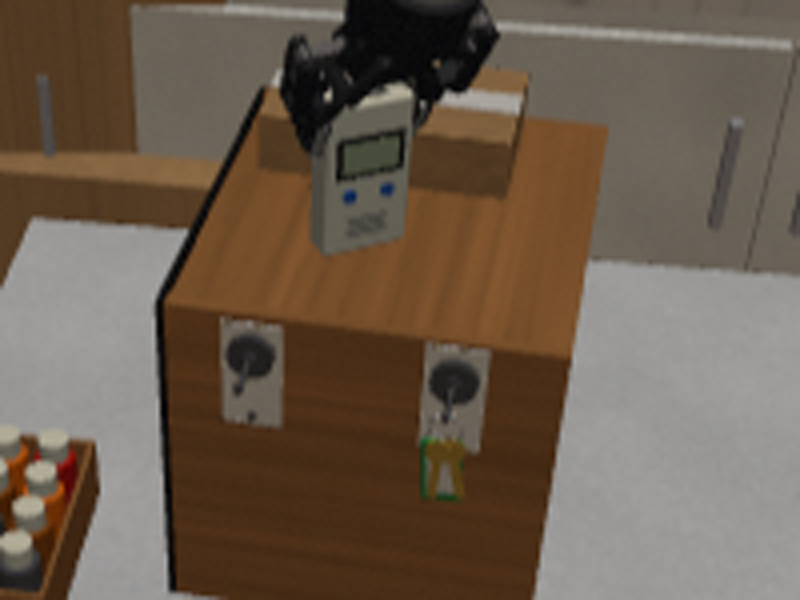

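Side crop (8th picture): the logger is gripped with its display towards the camera, over the shelf top, and the free hook is at (313,149) in full-image pixels. The carton on the shelf is well behind it. Now I'll place the logger and work out the shelf geometry from these corners.

```bash

python3 -m pendant '[9,2,2,0,0,0,9,2,2,0,0,0,9,2,2,0,0,1,9,2,2,0,1,0,9,2,1,0,0,0,4.4,0,2.3,0,0,0,2,0,1,0,0,0,0,0,0,0,0,0]'
cat > cab.py <<'E'
from h import *
from scipy.optimize import least_squares as LS
S=lambda pts:[(250+u/4,60+v/4) for u,v in pts]
cs=S([(165,302),(568,357),(535,600),(175,590)])
E=np.array([[.15,.17,.29],[-.15,.17,.29],[-.15,.17,0],[.15,.17,0]])
tp=np.array([(412,115.5),(408,270.5)])
def P(p,c): return R.from_euler('z',p[2]).apply(c)+[p[0],p[1],0]
def f(p): return np.r_[(proj("side",P(p,E))-cs).ravel(),(proj("top",P(p,E[:2]))-tp).ravel()]
o=LS(f,[.55,-.33,0],loss="soft_l1");p=o.x
print("cab",p,np.rad2deg(p[2]),f(p).reshape(-1,2).round(1).tolist())
n=R.from_euler('z',p[2]).apply([0,1,0]);ex=R.from_euler('z',p[2]).apply([1,0,0])
def onplane(uv,out):
    a,d=ray("side",uv);c=P(p,np.array([[0,.17+out,0]]))[0];return a+d*((c-a)@n)/(d@n)
q=np.array([onplane(u,.002) for u in S([(221,318),(284,326),(282,427),(222,420)])])
print("strip corners",q.round(4).tolist(),"centre",q.mean(0).round(4),"w",np.linalg.norm(q[0]-q[1]),"h",np.linalg.norm(q[0]-q[3]))
print("magnet face",onplane(S([(250,357)])[0],.010))
for o_ in(.04,.05):print("tip at",o_,onplane(S([(238,391)])[0],o_))
print("top-view tip", planez("top",(383,152),.27),planez("top",(383,152),.25), "n",n)
E
python3 cab.py; python3 -c "
from h import *;stat()"
```

```text
clock: 10.95
tool_pos: [0.5577, -0.2234, 0.3633]
eef_rot: [-2.025, 1.159, 1.218]
force: [-0.1, 0.7, -0.5]
grip_width: 0.0638
cab [ 0.52800121 -0.33824378 -0.08856848] -5.074600051156906 [[-1.2, -1.1], [2.3, -1.1], [-1.3, 11.1], [-0.3, -0.5], [-0.3, -0.6], [0.0, 3.2]]
strip corners [[0.6474, -0.1762, 0.2807], [0.6011, -0.1721, 0.2811], [0.6016, -0.1721, 0.1893], [0.648, -0.1762, 0.1879]] centre [ 0.6245 -0.1741  0.2348] w 0.046427422609788854 h 0.09289567584576461
magnet face [ 0.62493919 -0.16614364  0.2558025 ]
tip at 0.04 [ 0.62953005 -0.13643326  0.24681905]
tip at 0.05 [ 0.62800874 -0.12625882  0.25456683]
top-view tip [ 0.62610651 -0.12639079  0.27      ] [ 0.63171333 -0.12956878  0.25      ] n [0.08845273 0.99608038 0.        ]
t 10.95 tcp [ 0.5577 -0.2234  0.3633] q [-0.8   0.2   1.11  1.55  0.18  1.15 -2.38] F [-0.08  0.65 -0.5 ] w 0.0638
```

```bash
for i in 1 2; do python3 -m pendant '[1.8,0,0.95,0,0,0,0,0,0,0,0,0]' | grep -E "pos|force"; done
python3 -c "
from h import *;stat();delta([0,0,0],orient(-60,28))"
```

```text
tool_pos: [0.5577, -0.2234, 0.3616]
force: [-0.3, 1.2, -0.7]
tool_pos: [0.5575, -0.2234, 0.3593]
force: [-0.4, -0.5, -0.8]
t 11.35 tcp [ 0.5575 -0.2234  0.3593] q [-0.8   0.2   1.11  1.56  0.18  1.14 -2.38] F [-0.37 -0.45 -0.76] w 0.0632
shift [ 94.  363.5 590.7] turn [ 0.8 -0.1  0. ] shift in target axes [ 95.5 371.2 585.6]
```

```bash
for i in 1 2 3 4; do python3 -m pendant '[0.9,0,0.47,0,0,0,0,0,0,0,0,0]' | grep -E "pos|force"; done
```

```text
tool_pos: [0.5578, -0.2236, 0.3588]
force: [0.3, 0.2, 1.1]
tool_pos: [0.5579, -0.2238, 0.3588]
force: [-3.0, 2.4, 5.2]
tool_pos: [0.5581, -0.2241, 0.3587]
force: [-3.5, 3.3, 9.0]
tool_pos: [0.5586, -0.2246, 0.3586]
force: [-4.1, 3.3, 10.9]
```

```bash
python3 -m pendant '[-2.2,0,-1.2,0,0,0,0,0,0,0,0,0]' | grep -E "pos|force"
python3 -m pendant '[0,0,0,0,0,0,0,0,0,0,0,0,0,0,0,0,0,0,0,0,0,0,0,0,0,0,0,0,0,0]' 100 | grep -E "pos|force|width"
python3 -m pendant '[-10,0,0,0,0,0,-20,0,0,0,0,0,-30,0,0,0,0,0,-40,0,0,0,0,0,-40,0,0,0,0,0,0,0,0,0,0,0,0,0,0,0,0,0]'| grep -E "pos|force"
python3 - <<'E'
from h import *
stat();s=r.observe()
cv2.imwrite("pics/w5.png",np.vstack([vision.snapshot("wrist")[100:,:,::-1],crop(vision.snapshot("side")[:,:,::-1],250,60,213,100,3)]))
G=np.array([.5575,-.2234,.3588])+orient(-60,28).apply([-.026,0,0]);print("pads were at",G)
E
```

```text
tool_pos: [0.558, -0.2237, 0.3586]
force: [-1.7, 1.8, 4.1]
tool_pos: [0.5576, -0.2235, 0.3577]
force: [0.3, -1.2, 1.6]
grip_width: 0.0856
tool_pos: [0.5251, -0.1658, 0.4824]
force: [-0.3, -0.4, 0.2]
t 13.55 tcp [ 0.5251 -0.1658  0.4824] q [-1.01  0.07  1.1   1.34  0.34  1.48 -2.5 ] F [-0.34 -0.44  0.2 ] w 0.0855Traceback (most recent call last):
  File "<stdin>", line 3, in <module>
    return _nx.concatenate(arrs, 0, dtype=dtype, casting=casting)
           ~~~~~~~~~~~~~~~^^^^^^^^^^^^^^^^^^^^^^^^^^^^^^^^^^^^^^^
ValueError: all the input array dimensions except for the concatenation axis must match exactly, but along dimension 1, the array at index 0 has size 640 and the array at index 1 has size 639
```

```bash
python3 - <<'E'
from h import *
s=r.observe()
cv2.imwrite("pics/w5.png",np.vstack([vision.snapshot("wrist")[120:,:,::-1],crop(vision.snapshot("side")[:,:,::-1],230,60,160,80,4)]))
G=np.array([.5576,-.2235,.3588])+orient(-60,28).apply([-.026,0,0]);print("pads were at",G)
c=np.array([[.013,.032],[.013,-.032],[-.013,-.032],[-.013,.032]])
P=R.from_euler('z',-60,degrees=True).apply(np.c_[c,[0]*4])+[G[0],G[1],.4]
print(wproj(P,s)-[0,120]); print((proj("side",P)-[230,60])*4+[0,280])
E
```

```text
pads were at [ 0.55149687 -0.21292907  0.38175664]
[[277.92215259  53.16428199]
 [357.24356838  54.07578825]
 [357.94392544  85.62181134]
 [276.54641464  84.71479435]]
[[394.9121097  432.55965003]
 [479.43973648 415.34319062]
 [496.0624818  432.82260658]
 [410.50147362 450.59555967]]
```

View pics/w5.png

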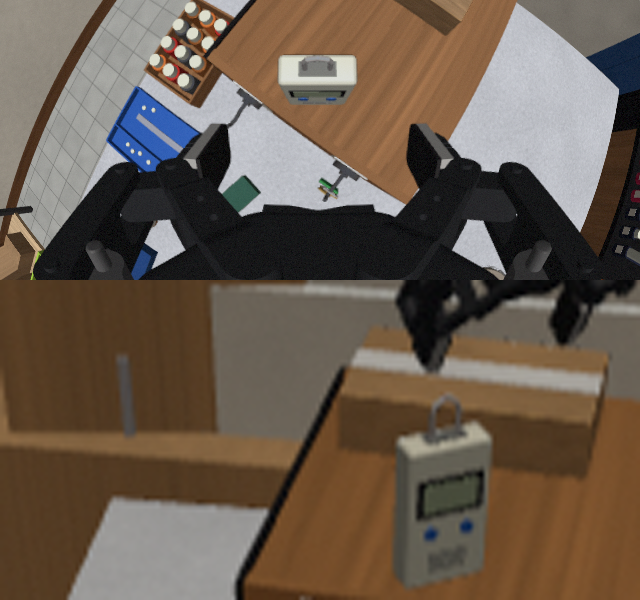

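The logger stands upright where intended: in the wrist view its top is at x 279–356, against 278–357 predicted. Next I'll roll the hand by half a turn, which brings joint 7 back to mid-range, and tilt it flatter for the regrip.

```bash
cat >> h.py <<'E'
def orientF(head,t): return orient(head,t)*R.from_rotvec([np.pi,0,0])
E
python3 -m pendant '[-4,0,0,-8.5,0,0,-4,0,0,-8.5,0,0,-4,0,0,-8.5,0,0,-4,0,0,-8.5,0,0,-4,0,0,-8.5,0,0,-4,0,0,-8.5,0,0,-4,0,0,-8.5,0,0,-4,0,0,-8.5,0,0,-4,0,0,-8.5,0,0,-4,0,0,-8.5,0,0,-4,0,0,-8.5,0,0,-4,0,0,-8.5,0,0]' | grep pos
python3 -m pendant '[-4,0,0,-8.5,0,0,-4,0,0,-8.5,0,0,-4,0,0,-8.5,0,0,-4,0,0,-8.5,0,0,-4,0,0,-8.5,0,0,-4,0,0,-8.5,0,0,-4,0,0,-8.5,0,0,-4,0,0,-8.5,0,0,-4,0,0,-8.5,0,0,0,0,0,0,0,0]' | grep pos
python3 - <<'E'
from h import *
stat()
Rt=orientF(-60,60)
G=np.array([.5515,-.213,.35])
delta(G+Rt.apply([-.07,0,0]),Rt)
E
```

```text
tool_pos: [0.5128, -0.1473, 0.5228]
tool_pos: [0.5047, -0.1324, 0.5549]
t 15.95 tcp [ 0.5047 -0.1324  0.5549] q [-0.89  0.06  0.9   1.15  0.37  1.68  0.6 ] F [0.17 0.52 0.47] w 0.0856
shift [165.2  -0.3 -51.4] turn [ -0.8 -31.8   0.3] shift in target axes [ 113.2    0.3 -130.9]
```

```bash

python3 -m pendant '[0,0,0,0,-8,0,0,0,0,0,-8,0,0,0,0,0,-8,0,0,0,0,0,-8,0,0,0,-20,0,0,0,0,0,-20,0,0,0,0,0,-20,0,0,0,0,0,-20,0,0,0,0,0,-20,0,0,0,0,0,-20,0,0,0,0,0,0,0,0,0]' | grep pos
python3 - <<'E'
from h import *
stat()
Rt=orientF(-60,60)
G=np.array([.5515,-.213,.35])
delta(G+Rt.apply([.026,0,0]),Rt)
E
```

```text
tool_pos: [0.4739, -0.0781, 0.449]
t 17.05 tcp [ 0.4739 -0.0781  0.449 ] q [-1.17 -0.1   0.53  1.87  1.07  1.59 -0.25] F [-0.23  0.14  0.2 ] w 0.085
shift [210.4   1.9  -5.7] turn [-0.4 -0.6  0.6] shift in target axes [ 2.103e+02 -2.000e-01 -7.900e+00]
```

```bash

python3 -m pendant '[25,0,-1,0,0,0,25,0,-1,0,0,0,25,0,-1,0,0,0,25,0,-1,0,0,0,25,0,-1,0,0,0,25,0,-1,0,0,0,15,0,-1,0,0,0,15,0,-1,0,0,0,15,0,0,0,0,0,10,0,0,0,0,0,0,0,0,0,0,0]' | grep pos
python3 - <<'E'
from h import *
stat()
Rt=orientF(-60,60)
G=np.array([.5515,-.213,.35])
delta(G+Rt.apply([.026,0,0]),Rt)
E
```

```text
tool_pos: [0.5587, -0.2315, 0.3408]
t 18.15 tcp [ 0.5587 -0.2315  0.3408] q [-0.92  0.09  0.82  2.    1.16  0.97 -0.26] F [ 0.13  1.25 -0.27] w 0.0857
shift [ 4.4  3.  -1.9] turn [-0.8 -0.5  0.7] shift in target axes [ 4.4  3.  -1.9]
```

```bash

python3 -m pendant '[2,1.5,-1,-0.4,-0.3,0.4,2,1.5,-1,-0.4,-0.3,0.4,0,0,0,0,0,0]' | grep pos
python3 -m pendant '[0,0,0,0,0,0,0,0,0,0,0,0,0,0,0,0,0,0,0,0,0,0,0,0,0,0,0,0,0,0,0,0,0,0,0,0,0,0,0,0,0,0]' 0 45 | grep -E "pos|force|width"
python3 - <<'E'
from h import *
stat()
delta([0,0,0],orientF(-60,60))
s=r.observe();cv2.imwrite("pics/s6.png",np.hstack([crop(vision.snapshot("side")[:,:,::-1],270,80,130,100,3),crop(vision.snapshot("wrist")[:,:,::-1],150,150,340,250,1.2)]))
E
```

```text
tool_pos: [0.5633, -0.2291, 0.3364]
tool_pos: [0.5635, -0.2294, 0.337]
force: [-2.4, 2.1, 2.2]
grip_width: 0.0633
t 19.15 tcp [ 0.5635 -0.2294  0.337 ] q [-0.91  0.09  0.82  2.01  1.19  0.94 -0.27] F [-2.45  2.09  2.2 ] w 0.0633
shift [-249.9 -370.3 -533.1] turn [ 0.2  0.  -0.3] shift in target axes [-247.6 -373.3 -532.1]
```

Regrip is holding (63.3 mm). Now I'll lift, and compute the hook position by triangulating its tip from the side, top and wrist views.

```bash

python3 -m pendant '[-5,0,8.7,0,0,0,-5,0,8.7,0,0,0,-10,0,17,0,0,0,-10,0,17,0,0,0,-10,0,17,0,0,0,0,0,0,0,0,0]' | grep -E "pos|force|width"
python3 - <<'E'
from h import *
print("tip",tri((309.5,157.6),(383,152)))
s0=cv2.imread("pics/side0.png");t0=cv2.imread("pics/top0.png");w=cv2.imread("pics/w5.png")
s4=vision.snapshot("side")[:,:,::-1]
cv2.imwrite("pics/c7.png",np.vstack([np.hstack([crop(s0,298,135,28,35,10),crop(t0,375,138,40,28,12)[:,:480][:350] if 0 else cv2.resize(t0[138:166,375:415],(500,350),interpolation=cv2.INTER_CUBIC)]),cv2.resize(w[75:145,210:270+86],(780,240),interpolation=cv2.INTER_CUBIC)]))
stat()
E
```

```text
tool_pos: [0.564, -0.2298, 0.4192]
force: [1.0, -0.3, -1.2]
grip_width: 0.0631
tip (array([ 0.62951292, -0.12887938,  0.25349366]), [np.float64(0.0011785822394950894), np.float64(0.0011785822394948925)])
t 19.9 tcp [ 0.5633 -0.2295  0.4169] q [-0.95 -0.01  0.8   1.88  1.14  1.1  -0.09] F [-0.43  1.12 -2.29] w 0.0636
```

View pics/c7.png

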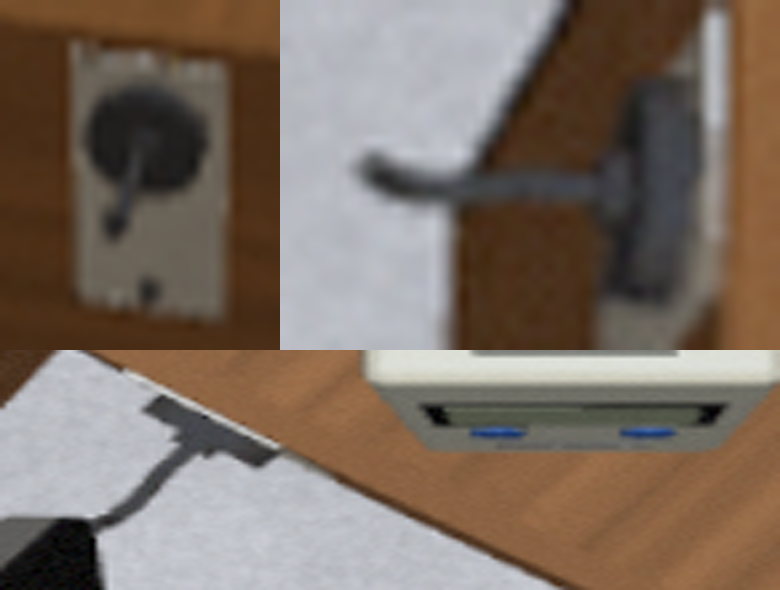

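```bash

cat >> cab.py <<'E'
print("----")
T,e=tri((309.5,157.2),(382.6,151.6));print("tip",T,e)
M=onplane((312.6,148.8),.010);print("mag",M)
pl=P(p,np.array([[0,.17,0]]))[0]
print("tip out of end plane",(T-pl)@n,"tip along ex rel magnet",(T-M)@ex)
o_,d=ray("top",(382.6,151.6)); 
for z in(.245,.25,.255,.26,.265):
    print(z,planez("top",(382.6,151.6),z).round(4),planez("side",(309.5,157.2),z).round(4))
E
python3 cab.py | sed -n '/----/,$p'
```

```text
----
tip [ 0.62950686 -0.12774326  0.25583273] [np.float64(0.0013633686576619848), np.float64(0.001363368657661938)]
mag [ 0.62463863 -0.16611695  0.25744581]
tip out of end plane 0.04865388597260911 tip along ex rel magnet 0.0014548821072365274
0.245 [ 0.634  -0.1296  0.245 ] [ 0.6303 -0.1414  0.245 ]
0.25 [ 0.6326 -0.1288  0.25  ] [ 0.6293 -0.1348  0.25  ]
0.255 [ 0.6312 -0.128   0.255 ] [ 0.6283 -0.1282  0.255 ]
0.26 [ 0.6297 -0.1272  0.26  ] [ 0.6273 -0.1217  0.26  ]
0.265 [ 0.6283 -0.1265  0.265 ] [ 0.6263 -0.1151  0.265 ]
```

```bash
cat >> h.py <<'E'
RING=orientF(-60,60).inv().apply(np.array([.5515,-.213,.427])-[.5635,-.2294,.337])
SEAT=np.array([.628,-.137,.250]);N=np.array([.0885,.996,0])
def ringgo(out,up,head=-95,t=60):
    Rt=orientF(head,t);delta(SEAT+out*N+[0,0,up]-Rt.apply(RING),Rt)
    s=r.observe();rt=R.from_rotvec(s["eef_rot"]).apply(RING)+s["tool_pos"]-SEAT
    print("ring rel seat along, out, up mm",(np.array([rt@[N[1],-N[0],0],rt@N,rt[2]])*1e3).round(1))
E
python3 -c "
from h import *;print(RING);stat();ringgo(.06,.1,-60);ringgo(.06,.1)"
```

```text
[-0.06249615 -0.0021923   0.06784088]
t 19.9 tcp [ 0.5633 -0.2295  0.4169] q [-0.95 -0.01  0.8   1.88  1.14  1.1  -0.09] F [-0.43  1.12 -2.29] w 0.0636
shift [  13.1  138.8 -174.3] turn [-0.  -0.  -0.4] shift in target axes [  12.1  139.  -174.2]
ring rel seat along, out, up mm [-70.  -82.9 256.9]
shift [  10.9  126.9 -175.5] turn [ 17.5  -0.1 -30.7] shift in target axes [ -40.7   58.7 -204.7]
ring rel seat along, out, up mm [-70.  -82.9 256.9]
```

```bash
sed -i 's/^SEAT=/RING[1]=0;SEAT=/' h.py
python3 -m pendant '[1,14,-17.4,0,0,0,1,14,-17.4,0,0,0,1,14,-17.4,0,0,0,1,14,-17.4,0,0,0,1,14,-17.4,0,0,0,1,14,-17.4,0,0,0,1,14,-17.4,0,0,0,1,14,-17.4,0,0,0,2,14,-17.4,0,0,0,2,12,-17.4,0,0,0,0,0,0,0,0,0]' | grep -E "pos|force|width"
python3 -m pendant '[0,0,0,3.5,0,-6.1,0,0,0,3.5,0,-6.1,0,0,0,3.5,0,-6.1,0,0,0,3.5,0,-6.1,0,0,0,3.5,0,-6.1,0,0,0,0,0,0]' | grep -E "pos|force|width"
python3 -c "
from h import *;stat();ringgo(.045,.018)"
```

```text
tool_pos: [0.6432, -0.0902, 0.2549]
force: [0.0, 0.1, -1.4]
grip_width: 0.0633
tool_pos: [0.6449, -0.0948, 0.2582]
force: [-0.3, -1.0, -1.0]
grip_width: 0.0633
t 21.6 tcp [ 0.6449 -0.0948  0.2582] q [-0.71  0.83  0.7   1.24  0.52  1.5  -0.32] F [-0.31 -0.96 -0.97] w 0.0633
shift [ 56.1 -12.9 -60.3] turn [0.1 0.2 0. ] shift in target axes [ 56.3 -13.1 -60.1]
ring rel seat along, out, up mm [13.2 64.  98.2]
```

```bash

python3 -m pendant '[9.3,-2,-10,0,0,0,9.3,-2,-10,0,0,0,9.3,-2,-10,0,0,0,9.3,-2,-10,0,0,0,9.3,-2,-10,0,0,0,9.3,-3,-10,0,0,0,0,0,0,0,0,0,0,0,0,0,0,0]' | grep -E "pos|force|width"
python3 - <<'E'
from h import *
stat();ringgo(.03,.018);s=r.observe()
q=R.from_rotvec(s["eef_rot"]);rt=q.apply(RING)+s["tool_pos"]
L=orientF(-95,60)
sd=vision.snapshot("side")[:,:,::-1];tp=vision.snapshot("top")[:,:,::-1]
print("ring_top side/top px",proj("side",rt),proj("top",rt),"tip", proj("side",[.6295,-.1277,.2558]))
cv2.imwrite("pics/c8.png",np.vstack([np.hstack([crop(sd,280,120,80,60,5),crop(tp,350,125,80,60,5)]),np.hstack([cv2.resize(vision.snapshot("wrist")[:,:,::-1],(480,300)),np.zeros((300,320,3),np.uint8)])]))
E
```

```text
tool_pos: [0.6288, -0.1107, 0.1794]
force: [0.5, 0.9, -0.5]
grip_width: 0.0634
t 22.4 tcp [ 0.6288 -0.1107  0.1794] q [-0.72  0.88  0.68  1.37  0.51  1.36 -0.43] F [ 0.46  0.94 -0.54] w 0.0634
shift [14.9  1.5  7. ] turn [ 0.2  0.1 -0.1] shift in target axes [14.9  1.5  7. ]
ring rel seat along, out, up mm [-1.4 46.6 19.3]
ring_top side/top px [[306.64345479 161.15827064]] [[364.32831083 150.37479232]] tip [[309.04840115 157.05175324]]
```

View pics/c8.png

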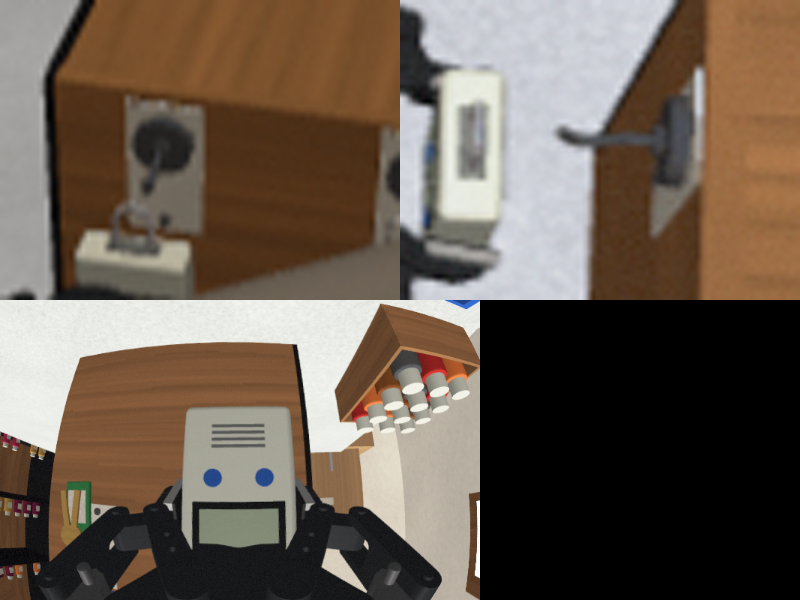

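The ring in the side crop is at (306.6,162), against (306.6,161.2) predicted, and it sits below and left of the hook tip as it should at 46 mm out. Alignment is good, so I'll approach horizontally, slowly past the tip.

```bash

python3 -m pendant '[6,0.5,3.5,0,0,0,6,0.5,3.5,0,0,0,6,0.5,3.5,0,0,0,3.5,0,2,0,0,0,0,0,0,0,0,0]' | grep -E "force"
python3 -c "
from h import *;ringgo(0,.018)"
for i in 1 2 3; do python3 -m pendant '[1.7,0,1,0,0,0,1.7,0,1,0,0,0,0,0,0,0,0,0]' | grep -E "force"; done
python3 -c "
from h import *;stat();ringgo(-0.001,.018)"
```

```text
force: [-0.9, -1.1, -1.5]
shift [18.3  0.4  8.4] turn [0.1 0.1 0. ] shift in target axes [18.3  0.4  8.4]
ring rel seat along, out, up mm [-0.3 20.2 19.9]
force: [0.8, -0.5, -1.5]
force: [0.4, 0.3, -1.3]
force: [0.6, -0.2, -0.4]
t 23.95 tcp [ 0.627  -0.1479  0.1798] q [-0.68  0.86  0.7   1.42  0.53  1.3  -0.42] F [ 0.58 -0.17 -0.4 ] w 0.0632
shift [9.8 0.  3.6] turn [ 0.1  0.1 -0.1] shift in target axes [9.8 0.1 3.6]
ring rel seat along, out, up mm [ 0.   9.4 19.7]
```

No contact; continue to the seat.

```bash

for i in 1 2 3; do python3 -m pendant '[1.6,0,0.7,0,0,0,1.6,0,0.7,0,0,0,0,0,0,0,0,0]' | grep -E "force"; done
python3 - <<'E'
from h import *
stat();ringgo(-0.001,.018)
sd=vision.snapshot("side")[:,:,::-1];tp=vision.snapshot("top")[:,:,::-1]
cv2.imwrite("pics/c9.png",np.hstack([crop(sd,285,125,50,50,8),crop(tp,360,130,50,50,8)]))
E
```

```text
force: [-0.1, -0.5, -1.9]
force: [0.0, 1.1, -0.4]
force: [-0.0, 0.0, -1.1]
t 24.85 tcp [ 0.6261 -0.1582  0.1785] q [-0.67  0.86  0.7   1.43  0.54  1.28 -0.42] F [-0.04  0.02 -1.05] w 0.0634
shift [ 0.2  0.  -0.5] turn [ 0.2  0.1 -0.1] shift in target axes [ 0.2  0.  -0.5]
ring rel seat along, out, up mm [ 0.1 -1.  18.5]
```

View pics/c9.png

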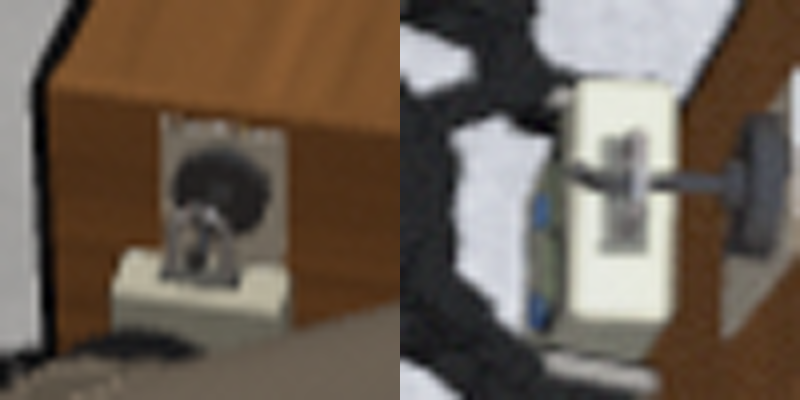

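The hook's tip shows inside the ring in the side view and sticks out past it in the top view, so the wire runs through. Now lower onto the seat with force checks.

```bash

python3 -m pendant '[1,0,-1.73,0,0,0,1,0,-1.73,0,0,0,1,0,-1.73,0,0,0,1,0,-1.73,0,0,0,0,0,0,0,0,0]' | grep -E "force"
for i in 1 2 3 4 5; do python3 -m pendant '[0.6,0,-1.04,0,0,0,0,0,0,0,0,0]' | grep -E "force|pos"; done
python3 -c "
from h import *;stat();ringgo(-0.001,0)"
```

```text
force: [0.4, 0.3, -0.8]
tool_pos: [0.6263, -0.1577, 0.1691]
force: [0.6, -0.2, -1.7]
tool_pos: [0.6263, -0.1577, 0.1679]
force: [0.8, 1.2, -1.4]
tool_pos: [0.6263, -0.1576, 0.1666]
force: [-0.3, -0.2, -1.3]
tool_pos: [0.6263, -0.1578, 0.1658]
force: [0.0, 0.3, -0.3]
tool_pos: [0.6265, -0.1581, 0.1655]
force: [-0.8, 0.9, 2.8]
t 26.45 tcp [ 0.6265 -0.1581  0.1655] q [-0.67  0.87  0.7   1.43  0.53  1.27 -0.43] F [-0.81  0.89  2.81] w 0.0632
shift [ 2.8 -0.3 -4.7] turn [ 0.1  0.1 -0.1] shift in target axes [ 2.8 -0.3 -4.7]
ring rel seat along, out, up mm [ 0.3 -0.8  5.4]
```

```bash

python3 -m pendant '[0.2,0,-0.35,0,0,0,0,0,0,0,0,0]' | grep -E "force"
for i in 1 2 3; do python3 -m pendant '[0,0,0,0,0,0]' | grep -E "force"; done
```

```text
force: [-0.4, 2.1, 4.3]
force: [-0.3, 0.5, 5.3]
force: [-0.8, 1.2, 5.3]
force: [-1.4, 1.4, 5.3]
```

```bash

for i in 1 2 3 4; do python3 -m pendant '[0,0,0,0,0,0,0,0,0,0,0,0,0,0,0,0,0,0]' | grep -E "force|pos"; done
```

```text
tool_pos: [0.6265, -0.1582, 0.1652]
force: [-0.5, 1.3, 5.6]
tool_pos: [0.6265, -0.1581, 0.1652]
force: [-1.3, 1.7, 5.4]
tool_pos: [0.6266, -0.1581, 0.1652]
force: [-0.8, 0.9, 5.4]
tool_pos: [0.6265, -0.1582, 0.1652]
force: [-0.4, 0.5, 5.6]
```

The tug held steady at about 6.5 N for 1.6 s with no slip. Now I'll ease off and let go.

```bash

python3 -m pendant '[-0.6,0,1.04,0,0,0,0,0,0,0,0,0,0,0,0,0,0,0]' | grep -E "force|pos"
python3 -m pendant '[0,0,0,0,0,0]' | grep -E "force|pos"
```

```text
tool_pos: [0.6264, -0.1579, 0.1653]
force: [0.2, -0.6, 2.9]
tool_pos: [0.6264, -0.1579, 0.1653]
force: [-0.4, -0.4, 3.2]
```

```bash

python3 -m pendant '[-0.35,0,0.6,0,0,0,0,0,0,0,0,0,0,0,0,0,0,0]' | grep -E "force|pos"
python3 -m pendant '[0,0,0,0,0,0,0,0,0,0,0,0,0,0,0,0,0,0,0,0,0,0,0,0,0,0,0,0,0,0,0,0,0,0,0,0]' 100 | grep -E "force|pos|width"
python3 -c "
from h import *
stat();ringgo(0,0)
for n in('side','top','wrist'): cv2.imwrite(f'pics/{n}R.png',vision.snapshot(n)[:,:,::-1])"
```

```text
tool_pos: [0.6262, -0.1576, 0.1654]
force: [-1.0, -0.5, 2.2]
tool_pos: [0.6263, -0.1577, 0.1659]
force: [-0.2, 0.2, -0.2]
grip_width: 0.0851
t 29.45 tcp [ 0.6263 -0.1577  0.1659] q [-0.67  0.87  0.7   1.43  0.53  1.27 -0.43] F [-0.22  0.21 -0.17] w 0.0851
shift [ 2.5 -0.1 -5.3] turn [ 0.2  0.  -0.1] shift in target axes [ 2.5 -0.1 -5.3]
ring rel seat along, out, up mm [ 0.2 -0.5  5.9]
```

```bash

python3 -m pendant '[-4,0,0,0,0,0,-6,0,0,0,0,0,-10,0,0,0,0,0,-15,0,0,0,0,0,-20,0,0,0,0,0,-25,0,0,0,0,0,-25,0,0,0,0,0,-25,0,0,0,0,0,-20,0,0,0,0,0,-10,0,0,0,0,0,0,0,0,0,0,0,0,0,0,0,0,0]' | grep -E "force|pos"
python3 -m pendant '[0,0,0,0,0,0,0,0,0,0,0,0,0,0,0,0,0,0,0,0,0,0,0,0,0,0,0,0,0,0,0,0,0,0,0,0,0,0,0,0,0,0,0,0,0,0,0,0,0,0,0,0,0,0,0,0,0,0,0,0]' | grep -E "force|pos"
python3 - <<'E'
from h import *
from rig import r
# stillness + location by image: predict logger top-face centre & compare frames, no viewer
a=vision.snapshot("wrist");b1=vision.snapshot("top");s1=vision.snapshot("side")
import time
a2=vision.snapshot("wrist");b2=vision.snapshot("top")
print("motion wrist",(np.abs(a.astype(int)-a2)>40).any(2).sum(),"top",(np.abs(b1.astype(int)-b2)>40).any(2).sum())
ring=SEAT+[0,0,.0055]
t=ring-[0,0,.027]
ex=np.array([N[1],-N[0],0])
for n,im in(("side",s1),("top",b1)):
    x0,y0=(280,125) if n=="side" else (355,120)
    g=im[y0:y0+110,x0:x0+60].astype(int)
    m=((g.min(2)>135)&(g.max(2)-g.min(2)<45)).astype(np.uint8)
    k,l,st,c=cv2.connectedComponentsWithStats(m);print(n,[(st[i].tolist(),(c[i]+[x0,y0]).round(1).tolist()) for i in range(1,k) if st[i,4]>30])
    C=np.array([t+sx*.032*ex+sy*.013*N for sx,sy in((1,1),(1,-1),(-1,-1),(-1,1))])
    print(" predicted top-face corners",(proj(n,C)-[x0,y0]).round(1).tolist())
    # blue buttons
q=cv2.cvtColor(a,cv2.COLOR_RGB2HSV);mb=((q[...,0]>105)&(q[...,0]<130)&(q[...,1]>120)&(q[...,2]>70)).astype(np.uint8)
k,l,st,c=cv2.connectedComponentsWithStats(mb);print("blue",[(st[i,4],c[i].round()) for i in range(1,k) if st[i,4]>20])
stat()
# bottles/cartons change vs start, top view
t0=cv2.imread("pics/top0.png")[:,:,::-1].astype(int)
for nm,(x,y) in dict(red=(312,252),orange=(277,148),amber=(246,129),blue=(201,147),green=(313,188)).items():
    print(nm,np.abs(t0[y-15:y+15,x-15:x+15]-b1[y-15:y+15,x-15:x+15]).mean().round(1))
cv2.imwrite("pics/final_top.png",b1[:,:,::-1]);cv2.imwrite("pics/final_side.png",s1[:,:,::-1])
E
```

```text
tool_pos: [0.6378, -0.02, 0.2457]
force: [-0.1, -0.5, -0.9]
tool_pos: [0.6381, -0.0196, 0.2458]
force: [-0.0, 0.1, 0.3]
motion wrist 86 top 39
side [([0, 0, 13, 55, 523], [284.4, 151.3]), ([20, 36, 21, 7, 58], [310.0, 164.4]), ([19, 99, 41, 11, 242], [324.1, 231.0])]
 predicted top-face corners [[18.3, 38.9], [20.5, 33.6], [41.8, 36.6], [39.9, 42.0]]
top [([0, 0, 51, 110, 3451], [372.0, 171.6])]
 predicted top-face corners [[24.4, 21.1], [37.1, 21.8], [36.1, 52.2], [23.3, 51.5]]
blue [(np.int32(3240), array([539.,  11.])), (np.int32(77), array([301., 169.])), (np.int32(74), array([332., 168.])), (np.int32(3460), array([101., 248.])), (np.int32(1532), array([156., 368.]))]
t 32.05 tcp [ 0.6381 -0.0196  0.2458] q [-0.78  0.88  0.68  1.17  0.48  1.6  -0.37] F [ 0.88 -0.14 -0.56] w 0.0854
red 15.4
orange 114.2
amber 91.8
blue 24.8
green 19.0
```

```bash

python3 -m pendant '[-20,0,0,0,0,0,-20,0,0,0,0,0,-20,0,0,0,0,0,0,0,0,0,0,0,0,0,0,0,0,0,0,0,0,0,0,0,0,0,0,0,0,0,0,0,0,0,0,0,0,0,0,0,0,0,0,0,0,0,0,0,0,0,0,0,0,0]' | grep -E "force|pos"
python3 - <<'E'
from h import *
for i in range(4):
    a=vision.snapshot("wrist")
    q=cv2.cvtColor(a,cv2.COLOR_RGB2HSV);mb=((q[...,0]>105)&(q[...,0]<130)&(q[...,1]>120)&(q[...,2]>70)).astype(np.uint8)
    k,l,st,c=cv2.connectedComponentsWithStats(mb);print("buttons",[c[j].round(2).tolist() for j in range(1,k) if 20<st[j,4]<200])
s1=vision.snapshot("side").astype(int)
s0=cv2.imread("pics/side0.png")[:,:,::-1].astype(int)
for nm,(x,y) in dict(red=(365,256),orange=(269,267),amber=(246,287),blue=(248,336),green=(309,253)).items():
    print(nm,np.abs(s0[y-13:y+13,x-13:x+13]-s1[y-13:y+13,x-13:x+13]).mean().round(1))
E
```

```text
tool_pos: [0.6425, 0.0321, 0.2758]
force: [-0.2, 0.8, 0.9]
buttons [[304.29, 159.71], [329.64, 159.32]]
buttons [[304.38, 159.6], [329.64, 159.32]]
buttons [[304.5, 159.5], [330.06, 159.29]]
buttons [[304.5, 159.5], [330.34, 159.36]]
red 6.1
orange 6.4
amber 5.3
blue 3.3
green 5.4
```

```bash
python3 -c "
from rig import r
print(r.finish_job(), r.observe()['clock'])"
```

```text
the job is handed in; nothing more can be done
the job is handed in; nothing more can be done
```

The logger is hanging by its ring on the empty hook with its display facing away from the shelf, and the job is handed in at about 34 s of the 72 s. No verdict is reported.

- **How it went:** I took the logger out of the dock with a steep grip because the larger look-alike blocked a flat one. I stood it on the shelf's free top edge, regripped it flat, and passed the ring over the hook's tip.
- **Tug:** It held a steady pull of about 6.5 N for about 1.6 s without slipping. That is a little over the 5 N you asked for, and well under the 12 N limit. I then eased off and let go.
- **Hanging check:** The logger's top shows in the side view within about 3 px of where I predicted. Both display buttons face the wrist camera and stayed put to within about 0.7 px over four frames. The wrist force is near zero and the arm is well clear.
- **Bottles and cartons:** In the top view, the orange and amber bottle areas looked very different from the start, most likely because the arm was in front of them; I did not confirm that. In the side view, all five objects match the start picture to about noise level.
- **Not checked by eye:** My 12 pictures were used before the release, so the final state was checked only by image code.

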